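Set the cedar tin airing: fit its nested lids, then lift off the cover alone

TASK

The open cedar tin's two lids hang nested together from one hook of the white rail by the inner lid's strap handle: lift both together up and off the hook and lower them gently onto the tin, so that the pierced inner lid sits level and fully home in the mouth, and let go of the strap. Then take the outer lid by its raised round neck and lift it alone, straight up off the strap, so that the inner lid stays undisturbed on the tin and the cedar can air. Finish still holding the outer lid steady and level in the air, wholly above the strap and touching nothing but the gripper; do not shove or tip the tin, and leave the other things where they are.

Things in the scene. Friction and masses are not known exactly. Their poses are not given: they have to be found in the camera images.
- hook_rail: fixed white plastic hook rail, 400 mm wide, on two legs. Origin on the shelf midway between the legs; y along the rail. Three hooks, at y = -120, 0, 120 mm, point along -x: level bars 8 mm thick, centre 200 mm up, from x = -6 to -78 mm, the end turned up 10 mm above the bar's top. Things hang at x = -45 mm. The strip behind is 178 to 222 mm up, 12 mm thick. Which hook has the lids varies
- inner_lid: inner lid, steel, about 130 g, the lower nested lid. Origin: centre of its underside; z up. A plug 95 mm across (87 at the bottom), z 0 to 10 mm; a pierced flange 107 mm across, z 10 to 14; on it a strap handle (see strap_top). x, y parallel to the rail's at the start. Fully home, at any yaw, its flange lies on the tin's rim and its origin is 70 mm above the tin's
- strap_top (a point): top centre of the inner lid's rigid strap handle: an upside-down U, 30 mm wide along y outside, 12 mm along x, 4 mm thick, 56 mm high. The hook runs through it along x. It stands 39 mm out of the outer lid's neck; 27 mm of play: raised 10 to 27 mm it can go out over the hook's tip. Gripped by its sides (along y) above the neck, it carries both lids
- outer_lid: outer lid (cover), steel, about 110 g, resting loose on the inner lid's flange. Origin: centre of its underside (skirt's lower edge), 5 mm above the inner lid's when nested; z up. Skirt 115 mm across outside, 111 inside, z 0 to 9 mm; flat top z 9 to 12; in its middle a raised round neck (see neck_top). It lifts straight up, clear of the strap once raised 65 mm
- neck_top (a point): top centre of the outer lid's raised round neck, its grip: 46 mm across outside, 38 mm bore, 14 mm high, 26 mm above the lid's origin. Grip it at any yaw, with the strap (39 mm higher, 30 x 12 mm) standing between the fingers
- tin: open round steel tin of cedar balls, loose, about 450 g. Origin at the centre of its underside, on the shelf. 104 mm across outside, mouth 99 mm, rim 80 mm above the origin, balls up to 69 mm
- lint_comb: navy plastic lint comb 62 x 10 x 122 mm hanging from another hook; origin where the hook bears in its eye. Leave it
- clothes_brush: wooden clothes brush 46 x 34 x 134 mm hanging from another hook; origin where the hook bears in its eye. Leave it
- iron_rest: aluminium iron rest plate 240 x 125 mm, 10 mm high with a 34 mm stop at one end, lying on the shelf; origin at the centre of its underside. Leave it
- button_tin: small closed screw-top tin, 72 mm across, 42 mm high; origin at the centre of its underside. Leave it
Mind the look-alikes: they are no part of the job. What is shaped like the inner_lid but pink is not meant.

How it is judged:
By the outcome, as a careful person would: the job done as asked, in the order asked, and still so for the second after the job is handed in, while the arm keeps its last pose, push and grip.
It also fails if it takes over 64 s, if anything falls off the work surface, if the arm or the gripper's body presses on something with over 40 N, if the wrist force passes 120 N, or if a joint passes its speed limit or range.

ROBOT

A 6-joint arm with a two-finger parallel gripper is mounted at the origin on the work surface. World frame = base frame: x ahead of the robot, y to its left, z up, the work surface at z = 0. Lengths are in mm, angles in rad, forces in N, time in s.
With the tool pointing down it reaches from about 350 to 875 mm from the base axis. Payload 4.2 kg.
Tool frame: the origin (TCP) lies midway between the tips of the shut fingers; the grasp point (between the pads) lies 19 mm behind it (arm.grasp_offset is the distance from the TCP to the grasp point, in mm); z points along the fingers, y is the direction in which the jaws open and shut (so a half turn about z gives the same grasp; the last joint's range is limited). The gripper opens to 85 mm and grips with 20 to 120 N. Pads are 22 mm wide; open, the fingers measure 114 mm over their backs; the gripper's body (76 mm by 85 mm) begins 54 mm behind the grasp point. The pads swing forward as they close: fully open they stand 13 mm farther back than shut.
Start: joints at [1.472, 0.385, 0.008, 0, -1.194, -0.259], TCP at [218.851, 585.409, 231.312] pointing down, gripper open.
Joint ranges: [-3.14, 3.14], [-1.21, 2.06], [-1.07, 1.41], [-3.16, 2.05], [-2.99, -0.16], [-3.1, 3.1]. Speed limits (rad/s): [2.79, 2.79, 3.14, 3.14, 3.14, 3.14].

INTERFACE

Orientations are given as a unit quaternion [x, y, z, w].
In Python, from bench import arm gives the robot as it stands.
- The arm moves only by the tool move_arm, never from a script. Its argument "moves" is a list of rows, each an object with "gripper": the gripper's target within -1 to 1 (fully open at 1, half-way at 0, shut at -1); "xyz": the shift along the tool's x, y, z in cm, a list of three; "angular": the turn, a rotation vector about the tool's x, y, z in rad, a list of three. In form: [{"gripper": gripper, "xyz": [dx, dy, dz], "angular": [wx, wy, wz]}, ...]. A call has 1 to 10 rows; each row is the pose to reach, as a shift and turn from the pose commanded when the call began, along the tool's axes at that moment; what a row does not reach only later rows make up. A row lasts 1/8 s, in which the tool goes at most 62.5 mm and 10.7 degrees, less where a joint would pass 70% of its speed; a pose out of reach is approached as far as the arm can. A call with a gripper value outside its range is refused whole. The fingers move at their own pace and stop on an object; the grip force is fixed at half the most. Time passes only in rows, so rows that repeat a pose let the fingers close. It gives the time, the measured TCP pose, the force and the opening at its end, in the units of the state.
- arm.read_state(): the state, without advancing time (a new reading comes with each control period).
- arm.get_image(name): name is "scene" or "top" or "wrist"; returns (picture, depth): 400x640x3 uint8, blue, green, red; 400x640 float32, mm along the optical axis (not along the pixel's ray), 0 where there is no reading.
- arm.get_calibration(name): a dict with "camera_matrix" (3x3 intrinsics, pixels), "R" (3x3) and "t" (3): a world point X has camera coordinates R X + t. Camera axes: x right, y down, z forward; pixel columns grow to the right and rows downward; lengths in mm; the calibration is good to about 2 mm. A picture is of the moment at which its call begins: read the wrist's pose just before it. get_calibration takes no time and is no camera call; for the wrist camera it gives the pose at the moment of the call.
- arm.job_done(): hands the job in, once; it reports no verdict.
The state is a dict: "clock": time; "joints": joint angles; "joint_vel": joint speeds; "joint_efforts": joint torques, N m; "position": TCP position; "ee_rot": TCP orientation; "contact_force": force on the tool from outside, world axes, zero at the start; "wrist_torque": the same for the moment, N m; "gripper_width": finger opening in mm.
Only numpy, scipy, OpenCV 4.12 (cv2) and the standard library are available. Lean on these libraries where they do the work, as an engineer would, in place of code of your own. Each camera call takes 0.05 s, during which the arm holds its last target. There are 200 camera calls.

## Working session

There is one attempt and no reset: what is moved stays moved. The work goes in short steps, Python scripts to look and compute and a tool call to move; the robot and the scene stay as the last step left them, time stands still between calls to the robot, and variables do not carry over. Pictures are saved under pics/ and viewed, about 8 in all and at most 12, crops included, and the job is handed in when it is done.

Besides the shell and the picture viewer there is one more tool, called after "Call:" by a JSON object that holds its "name" and its "arguments". move_arm: Moves the arm, as the interface text tells. Its arguments: {"type":"object","properties":{"moves":{"type":"array","items":{"type":"object","properties":{"gripper":{"type":"number"},"xyz":{"type":"array","items":{"type":"number"}},"angular":{"type":"array","items":{"type":"number"}}}}}},"required":["moves"]}

```bash
mkdir -p pics; ls
cat > h.py <<'E'
import numpy as np, cv2
from bench import arm
def snap(n,f=None):
    c=arm.get_calibration(n); im,d=arm.get_image(n)
    if f: cv2.imwrite('pics/'+f+'.png',im); np.savez('pics/'+f+'.npz',im=im,d=d,K=c['camera_matrix'],R=c['R'],t=c['t'])
    return im,d,c
def load(f):
    z=np.load('pics/'+f+'.npz'); return z['im'],z['d'],dict(camera_matrix=z['K'],R=z['R'],t=z['t'])
def cloud(d,c):
    K=np.array(c['camera_matrix']);R=np.array(c['R']);t=np.array(c['t']).ravel()
    v,u=np.indices(d.shape); P=np.stack([(u-K[0,2])/K[0,0]*d,(v-K[1,2])/K[1,1]*d,d],-1)
    return (P-t)@R
E
python3 - <<'E'
from h import *
for n in('scene','top','wrist'): snap(n,n+'0')
s=arm.read_state(); print(s)
for n in('scene','top'):
    im,d,c=load(n+'0'); R=c['R'];print(n,(-R.T@c['t'].ravel()).round(),R.round(2).tolist())
a=np.vstack([cv2.imread('pics/scene0.png'),cv2.imread('pics/top0.png')]); cv2.imwrite('pics/a.png',cv2.resize(a,(480,600),interpolation=cv2.INTER_AREA))
E
```

```text
pics
{'clock': 0.15, 'joints': array([ 1.47161390e+00,  3.85381465e-01,  6.92756569e-03, -3.27597774e-04,
       -1.19398409e+00, -2.58595662e-01]), 'joint_vel': array([ 0.00039484, -0.00222672,  0.00348428,  0.00221733,  0.00051956,
        0.00151176]), 'joint_efforts': array([ 1.30845574e-04, -3.92679083e+01,  1.88582861e+01,  4.18860421e+00,
       -3.41264931e-03,  2.08813553e-07]), 'position': array([218.71233902, 585.01537725, 230.47079372]), 'ee_rot': array([ 9.84030888e-01, -1.77995825e-01, -8.64176457e-05,  8.30350010e-04]), 'contact_force': array([0.01586904, 0.43341001, 0.12335109]), 'wrist_torque': array([0.05080604, 0.04439433, 0.03728206]), 'gripper_width': 85.26213832515661}
scene [1003. -516. 1029.] [[0.78, 0.63, 0.01], [0.5, -0.6, -0.63], [-0.39, 0.49, -0.78]]
top [ 412.   56. 1074.] [[0.01, -1.0, -0.02], [-0.98, -0.01, -0.17], [0.17, 0.02, -0.98]]
```

View pics/scene0.png

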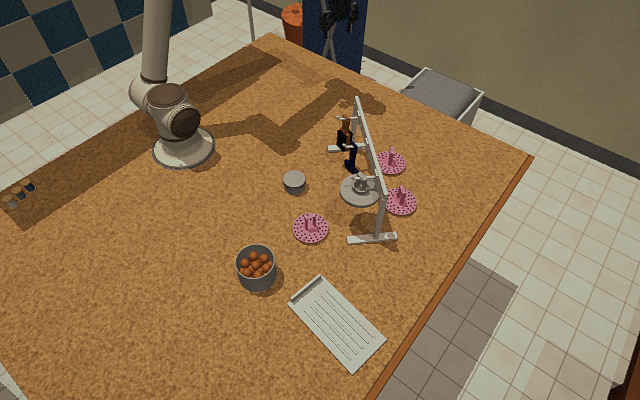

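View pics/top0.png

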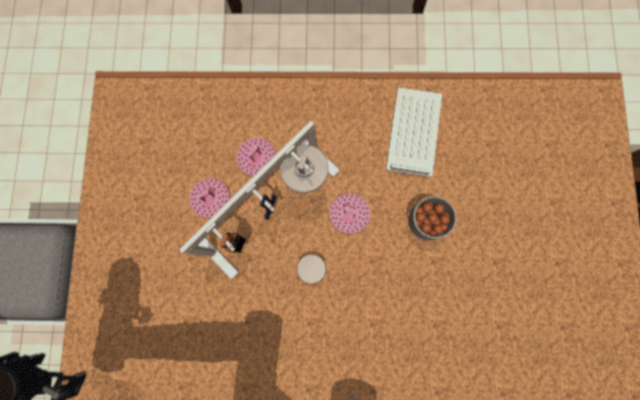

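The scene view shows the steel nested lids on the rail's end hook at about (360,188). The top view shows them at (303,168). The open tin of cedar balls is at (256,268) in scene and (434,218) in top. Look-alikes are the three pink pierced lids, at (257,157), (210,197) and (350,214) in top, and they lie on the shelf. The steel pair at (303,168) hangs on a hook and isn't pink, so that's the one meant. I'll confirm it in a crop and measure.

Run:
```python
from h import *
im,d,c=load('top0'); P=cloud(d,c)
hsv=cv2.cvtColor(im,cv2.COLOR_BGR2HSV)
# tin rim: z 70..90 near (434,218)
def sel(P,im,u0,u1,v0,v1,z0,z1):
    q=P[v0:v1,u0:u1].reshape(-1,3); return q[(q[:,2]>z0)&(q[:,2]<z1)]
def circ(q):
    h=cv2.convexHull(q[:,:2].astype(np.float32)); return cv2.minEnclosingCircle(h)
t=sel(P,im,400,470,185,250,72,90); print('tin',np.median(t[:,2]),circ(t),cv2.fitEllipse(cv2.convexHull(t[:,:2].astype(np.float32))))
for a,b in((100,140),(140,175),(175,194),(194,240)):
    q=sel(P,im,270,340,135,200,a,b)
    if len(q)>10: print(a,b,len(q),np.median(q,0).round(1),circ(q))
# rail strip
q=sel(P,im,170,330,110,270,215,232); r=cv2.minAreaRect(q[:,:2].astype(np.float32)); print('rail',len(q),r,np.median(q[:,2]),cv2.boxPoints(r))
im2,d2,c2=load('scene0');P2=cloud(d2,c2)
t=sel(P2,im2,230,285,240,295,72,90); print('tin scene',circ(t),cv2.fitEllipse(cv2.convexHull(t[:,:2].astype(np.float32))))
for a,b in((100,140),(140,175),(175,194)):
    q=sel(P2,im2,335,385,165,210,a,b)
    if len(q)>10: print('sc',a,b,len(q),np.median(q,0).round(1),circ(q))
A=cv2.resize(im[120:215,250:360],None,fx=4,fy=4,interpolation=cv2.INTER_CUBIC)
B=cv2.resize(im2[140:235,320:410],None,fx=4,fy=4,interpolation=cv2.INTER_CUBIC)
cv2.imwrite('pics/crop.png',np.hstack([A,B]))
```

```text
tin 80.04377635722636 ((549.5657958984375, -193.5872039794922), 53.10885238647461) ((550.1950073242188, -193.19549560546875), (103.71155548095703, 104.86213684082031), 19.781410217285156)
100 140 75 [725.  117.1 121.5] ((659.294677734375, 154.35995483398438), 93.94316864013672)
140 175 1606 [644.7 120.1 155.7] ((666.0173950195312, 123.45611572265625), 71.4715576171875)
175 194 98 [663.8 147.5 188.2] ((678.2216796875, 155.19029235839844), 65.19197845458984)
194 240 554 [666.6 149.  213.6] ((665.8582153320312, 149.22286987304688), 58.326881408691406)
rail 1169 ((572.0474243164062, 216.67955017089844), (83.05885314941406, 398.8468017578125), 46.48115158081055) 221.49897423953198 [[398.8391  323.88617]
 [688.062    49.24298]
 [745.25574 109.47293]
 [456.03284 384.11612]]
tin scene ((548.13037109375, -195.52720642089844), 53.482948303222656) ((547.4767456054688, -195.22914123535156), (104.44488525390625, 105.24005126953125), 79.24689483642578)
sc 100 140 67 [572.5 201.7 117.8] ((565.7503662109375, 203.383544921875), 26.38812255859375)
sc 140 175 976 [660.2 107.7 155.3] ((668.0657958984375, 126.94168853759766), 76.1686019897461)
sc 175 194 100 [682.2 123.9 186.4] ((687.7442626953125, 144.21661376953125), 67.12002563476562)
```

View pics/crop.png

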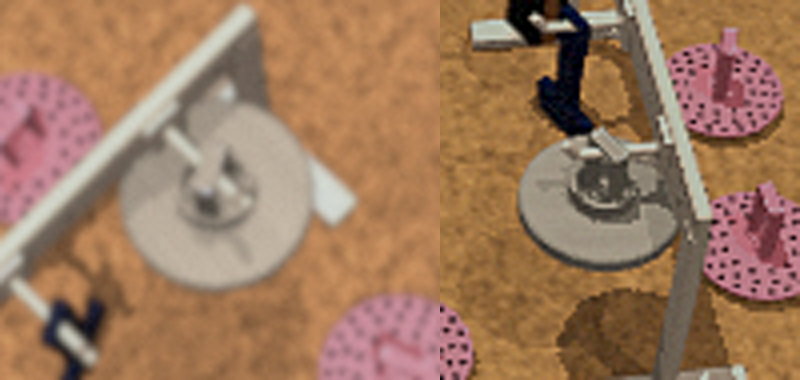

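The crop confirms it: plain steel nested lids, with the strap hung over the bare hook and the neck around it. Next I'll fit the rail and strap precisely.

```bash
cat >> h.py <<'E'
from scipy.spatial.transform import Rotation as Ro
def railfit(f):
    im,d,c=load(f);P=cloud(d,c).reshape(-1,3)
    col=im.reshape(-1,3).astype(int)
    q=P[(P[:,2]>218)&(P[:,2]<226)&(P[:,0]>350)&(P[:,0]<800)&(P[:,1]>0)&(P[:,1]<450)]
    return q
E
python3 - <<'E'
from h import *
for f in('top0','scene0'):
    q=railfit(f); r=cv2.minAreaRect(q[:,:2].astype(np.float32)); b=cv2.boxPoints(r); print(f,len(q),r)
    m=np.array(r[0]); s=sorted([(np.linalg.norm(b[1]-b[0]),b[1]-b[0]),(np.linalg.norm(b[2]-b[1]),b[2]-b[1])],key=lambda a:a[0])
    y=s[1][1]/s[1][0]; x=np.array([y[1],-y[0]])
    if x@m<0: x=-x;y=-y   # x away from robot
    if np.cross(x,y)<0: y=-y
    im,d,c=load(f);P=cloud(d,c).reshape(-1,3)
    L=np.c_[(P[:,:2]-m)@x,(P[:,:2]-m)@y,P[:,2]]
    k=lambda z0,z1,x0,x1,y0,y1:L[(L[:,2]>z0)&(L[:,2]<z1)&(L[:,0]>x0)&(L[:,0]<x1)&(L[:,1]>y0)&(L[:,1]<y1)]
    print('yaw',np.degrees(np.arctan2(x[1],x[0])),'x',x,'y',y,m)
    for yc in(-120,0,120):
        h=k(199,212,-70,-10,yc-25,yc+25); print('hook',yc,len(h),h.mean(0) if len(h) else 0)
        l=k(149,160,-120,10,yc-70,yc+70)
        if len(l)>300: 
            e=cv2.fitEllipse(cv2.convexHull(l[:,:2].astype(np.float32))); p=m+e[0][0]*x+e[0][1]*y; print('lid',e,p,np.median(l[:,2]))
        s=k(205.5,212,-65,-25,yc-25,yc+25); print('strap',len(s),s.mean(0),np.ptp(s,0)) if len(s) else 0
E
```

```text
top0 1054 ((594.35888671875, 240.1737823486328), (17.488372802734375, 398.8449401855469), 46.5318717956543)
yaw 46.531868 x [0.68795097 0.7257572 ] y [-0.7257572   0.68795097] [594.35888672 240.17378235]
hook -120 149 [ -40.35958652 -119.55345956  206.4990247 ]
lid ((-40.182716369628906, -124.84110260009766), (111.63960266113281, 129.6171112060547), 31.578187942504883) [657.31947327 125.12632751] 155.560400531805
strap 84 [ -43.73699315 -120.01489884  208.33846286] [37.54933974 29.94457969  5.15747465]
hook 0 126 [-39.82186853  -0.24222019 205.79105764]
strap 49 [-43.91572925  -0.60740344 209.30058019] [36.71361477 23.07338975  6.19322318]
hook 120 139 [-40.94440213 119.35991609 206.56411493]
strap 67 [-43.57947667 119.39903156 209.51466608] [34.37933233 25.27992222  6.38262582]
scene0 437 ((592.68798828125, 237.37017822265625), (16.620704650878906, 397.8208923339844), 46.44975662231445)
yaw 46.449753 x [0.6889904 0.7247704] y [-0.7247704  0.6889904] [592.68798828 237.37017822]
hook -120 100 [ -42.42776761 -120.75105047  205.28060699]
lid ((-43.02751922607422, -126.89559936523438), (104.26058197021484, 136.81651306152344), 18.608261108398438) [655.01261711 118.75524902] 154.9561041234145
strap 38 [ -43.55394471 -119.01100359  207.92206488] [31.3234532  29.71033478  5.10954502]
hook 0 82 [-41.28003529  -1.25819205 205.4841976 ]
strap 31 [-43.90641238  -1.06038984 209.15836651] [37.93332155 25.07283383  6.27498396]
hook 120 71 [-41.29616625 118.22558189 205.22388816]
strap 26 [-43.19128286 119.48328456 209.21290684] [34.54014852 27.2696731   5.7663776 ]<stdin>:7: DeprecationWarning: Arrays of 2-dimensional vectors are deprecated. Use arrays of 3-dimensional vectors instead. (deprecated in NumPy 2.0)
```

```bash
cat >> h.py <<'E'
def rel(xyz,yang=None):
    s=arm.read_state(); R=Ro.from_quat(s['ee_rot'])
    out=R.inv().apply(np.array(xyz)-s['position'])/10
    w=np.zeros(3)
    if yang is not None:
        a=np.radians(yang); y=np.array([np.cos(a),np.sin(a),0]); z=np.array([0,0,-1.]); x=np.cross(y,z)
        w=(R.inv()*Ro.from_matrix(np.c_[x,y,z])).as_rotvec()
    print('t',s['clock'],'pos',s['position'].round(1),'w',round(s['gripper_width'],1),'F',s['contact_force'].round(1)); print('shift cm',out.round(2),'rot',w.round(3)); return out,w
E
python3 - <<'E'
from h import *
rel((649.6,123.5,330),136.5)
E
```

```text
t 0.15 pos [218.7 585.  230.5] w 85.3 F [0.  0.4 0.1]
shift cm [56.53 28.15 -9.9 ] rot [ 1.000e-03 -2.000e-03  1.972e+00]
```

Call:
{"name": "move_arm", "arguments": {"moves": [{"gripper": 1, "xyz": [0, 0, -5], "angular": [0, 0, 0]}, {"gripper": 1, "xyz": [0, 0, -10], "angular": [0, 0, 0.1]}, {"gripper": 1, "xyz": [5.6, 2.8, -10], "angular": [0, 0, 0.28]}, {"gripper": 1, "xyz": [11.2, 5.6, -10], "angular": [0, 0, 0.46]}, {"gripper": 1, "xyz": [16.8, 8.4, -10], "angular": [0, 0, 0.64]}, {"gripper": 1, "xyz": [22.4, 11.2, -10], "angular": [0, 0, 0.82]}, {"gripper": 1, "xyz": [28, 14, -10], "angular": [0, 0, 1.0]}, {"gripper": 1, "xyz": [33.6, 16.8, -10], "angular": [0, 0, 1.18]}, {"gripper": 1, "xyz": [39.2, 19.6, -10], "angular": [0, 0, 1.36]}, {"gripper": 1, "xyz": [44.8, 22.4, -10], "angular": [0, 0, 1.54]}]}}

```text
clock: 1.4
position: [560.4, 217.7, 331.1]
ee_rot: [-0.58, 0.814, 0.0, -0.0]
contact_force: [0.8, 0.7, -0.7]
gripper_width: 85.4
```

Run:
```python
from h import *
rel((649.6,123.5,330),136.5)
```

```text
t 1.4 pos [560.4 217.7 331.1] w 85.4 F [ 0.8  0.7 -0.7]
shift cm [  5.99 -11.5    0.11] rot [ 0.    -0.     0.426]
```

Call:
{"name": "move_arm", "arguments": {"moves": [{"gripper": 1, "xyz": [3, -5.7, 0], "angular": [0, 0, 0.17]}, {"gripper": 1, "xyz": [6, -11.5, 0], "angular": [0, 0, 0.34]}, {"gripper": 1, "xyz": [6, -11.5, 0], "angular": [0, 0, 0.426]}, {"gripper": 1, "xyz": [6, -11.5, 0], "angular": [0, 0, 0.426]}, {"gripper": 1, "xyz": [6, -11.5, 0], "angular": [0, 0, 0.426]}]}}

```text
clock: 2.02
position: [648.7, 126.1, 331.3]
ee_rot: [-0.399, 0.917, 0.0, -0.0]
contact_force: [-0.2, -0.4, 0.4]
gripper_width: 85.6
```

Run:
```python
from h import *
rel((649.6,123.5,330),136.5)
im,d,c=snap('wrist','w1'); print(c)
P=cloud(d,c); cv2.imwrite('pics/w1.png',im)
```

```text
t 2.025 pos [648.7 126.1 331.3] w 85.6 F [-0.2 -0.4  0.4]
shift cm [ 0.13 -0.25  0.13] rot [ 0.    -0.     0.008]
{'camera_matrix': array([[327.56545449,   0.        , 323.54300978],
       [  0.        , 327.56545449, 197.39925329],
       [  0.        ,   0.        ,   1.        ]]), 'R': array([[-7.31777226e-01,  6.81543902e-01,  3.99148422e-05],
       [ 6.55302702e-01,  7.03585816e-01,  2.74855178e-01],
       [ 1.87297787e-01,  2.01158916e-01, -9.61485637e-01]]), 't': array([ 389.2258212 , -577.18340276,  328.04844801])}
```

View pics/w1.png

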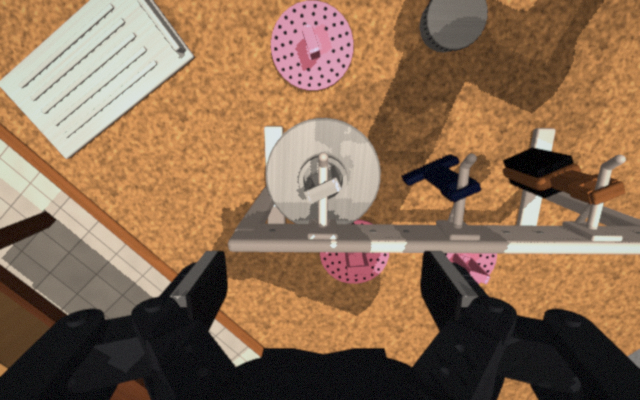

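The wrist view shows the lids at (322,175), the strap across the hook at (322,190), and the comb at (450,178). The strap looks slightly turned, so I'll measure it and the lid centre.

Run:
```python
from h import *
im,d,c=load('w1');P=cloud(d,c)
q=P[140:232,255:400].reshape(-1,3)
l=q[(q[:,2]>152)&(q[:,2]<160)]
for z0 in(151,153,):
  l=q[(q[:,2]>z0)&(q[:,2]<160)]; print('lid',cv2.fitEllipse(cv2.convexHull(l[:,:2].astype(np.float32))),cv2.minEnclosingCircle(l[:,:2].astype(np.float32)),np.median(l[:,2]))
A=np.c_[l[:,:2],np.ones(len(l))]; print('tilt plane',np.linalg.lstsq(A,l[:,2],rcond=None)[0])
s=P[172:205,296:348].reshape(-1,3); s=s[(s[:,2]>205.2)&(s[:,2]<211.5)]
print('strap',len(s),s.mean(0),np.ptp(s,0),cv2.minAreaRect(s[:,:2].astype(np.float32)))
R=P[225:256,240:640].reshape(-1,3); R=R[R[:,2]>218]; print('rail',cv2.minAreaRect(R[:,:2].astype(np.float32)),np.median(R[:,2]))
n=P[150:215,295:350].reshape(-1,3); n=n[(n[:,2]>165)&(n[:,2]<172)];print('neck',cv2.fitEllipse(cv2.convexHull(n[:,:2].astype(np.float32))))
cv2.imwrite('pics/c1.png',cv2.resize(im[110:250,250:400],None,fx=4,fy=4,interpolation=cv2.INTER_CUBIC))
```

```text
lid ((659.9562377929688, 126.21299743652344), (105.24555969238281, 134.34727478027344), 64.3338623046875) ((660.4487915039062, 121.87156677246094), 68.12340545654297) 154.91236110510155
lid ((660.0398559570312, 126.30962371826172), (104.485107421875, 134.0436553955078), 65.34771728515625) ((660.7161865234375, 122.56830596923828), 68.03189086914062) 154.9601883758948
tilt plane [-3.29563447e-04 -9.29488606e-04  1.55305224e+02]
strap 516 [649.89852741 125.30612261 207.93575352] [31.72504429 21.802012    5.04199247] ((648.9592895507812, 121.84275817871094), (20.35922622680664, 30.135496139526367), 72.6239013671875)
rail ((571.1642456054688, 186.70529174804688), (120.87803649902344, 337.1105651855469), 46.644832611083984) 221.41565476784479
neck ((650.15185546875, 125.61144256591797), (45.55241394042969, 45.918983459472656), 154.40887451171875)
```

View pics/c1.png

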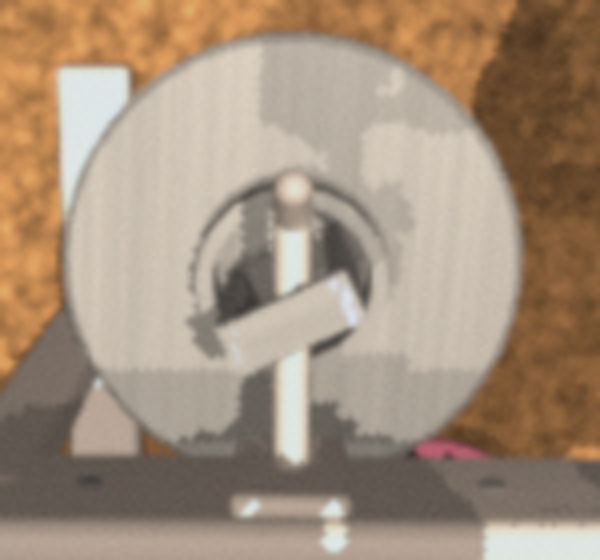

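Run:
```python
from h import *
im,d,c=load('w1');K=c['camera_matrix'];R=c['R'];t=c['t']
def ray(p,z):
    v=R.T@np.linalg.inv(K)@[p[0],p[1],1]; o=-R.T@t; return o+v*(z-o[2])/v[2]
px=np.array([(218,325),(345,272),(362,320),(240,375)])/4+[250,110]
W=np.array([ray(p,208)[:2] for p in px]);print(W.round(1),W.mean(0),cv2.minAreaRect(W.astype(np.float32)))
for e in(W[1]-W[0],W[2]-W[3]): print(np.linalg.norm(e),np.degrees(np.arctan2(e[1],e[0])))
P=cloud(d,c);s=P[174:206,300:346].reshape(-1,3); s=s[abs(s[:,2]-208)<1.5]; 
m=np.median(s,0)[:2]; s=s[np.linalg.norm(s[:,:2]-m,axis=1)<17]
u,S,V=np.linalg.svd(s[:,:2]-s[:,:2].mean(0),full_matrices=False); print(len(s),s.mean(0),np.degrees(np.arctan2(V[0,1],V[0,0])),S/np.sqrt(len(s))*np.sqrt(12))
# lid circle by edge: image mask of z~155 boundary away from rail
q=P[130:215,255:390].reshape(-1,3); q=q[abs(q[:,2]-155)<3]; a=np.arctan2(*(q[:,1::-1]-m).T); r=np.linalg.norm(q[:,:2]-m,axis=1)
q=q[r<62]; h=cv2.convexHull(q[:,:2].astype(np.float32)).reshape(-1,2)
A=np.c_[2*h,np.ones(len(h))]; k=np.linalg.lstsq(A,(h**2).sum(1),rcond=None)[0]; print('lid',k[:2],np.sqrt(k[2]+k[0]**2+k[1]**2))
```

```text
[[661.5 115.7]
 [634.3 125.4]
 [638.6 135.5]
 [665.7 126.8]] [650.01971659 125.82658159] ((649.9862060546875, 126.09125518798828), (11.86711597442627, 29.08879852294922), 70.24309539794922)
28.892780367099196 160.24308932493506
28.424916128683638 162.16062813832784
487 [649.99354199 125.52818036 208.01526366] -17.796907796604653 [30.26566277 12.11711522]
lid [650.04750396 125.76697299] 56.17332676289029
```

Run:
```python
from h import *
rel((650,125.6,172),162)
```

```text
t 2.075 pos [648.6 126.4 331.5] w 85.6 F [ 1.1 -0.7 -0.7]
shift cm [-0.04 -0.16 15.95] rot [-0.     0.    -0.437]
```

Call:
{"name": "move_arm", "arguments": {"moves": [{"gripper": 0.2, "xyz": [0, -0.2, 0], "angular": [0, 0, -0.18]}, {"gripper": 0.2, "xyz": [0, -0.2, 2], "angular": [0, 0, -0.36]}, {"gripper": 0.2, "xyz": [0, -0.2, 5], "angular": [0, 0, -0.437]}, {"gripper": 0.2, "xyz": [0, -0.2, 8], "angular": [0, 0, -0.437]}, {"gripper": 0.2, "xyz": [0, -0.2, 8], "angular": [0, 0, -0.437]}, {"gripper": 0.2, "xyz": [0, -0.2, 8], "angular": [0, 0, -0.437]}]}}

```text
clock: 2.82
position: [651.1, 124.9, 253.1]
ee_rot: [-0.588, 0.809, -0.001, 0.001]
contact_force: [0.1, -0.9, 1.2]
gripper_width: 51.2
```

Run:
```python
from h import *
rel((650,125.6,172),162)
im,d,c=snap('wrist','w2'); P=cloud(d,c)
s=P.reshape(-1,3); s=s[(abs(s[:,2]-208)<1.5)&(np.linalg.norm(s[:,:2]-[650,125.6],axis=1)<17)]
print(len(s),s.mean(0)); n=P.reshape(-1,3); n=n[(abs(n[:,2]-169)<2)&(np.linalg.norm(n[:,:2]-[650,125.6],axis=1)<30)]; print(cv2.fitEllipse(cv2.convexHull(n[:,:2].astype(np.float32))))
```

```text
t 2.825 pos [651.1 124.9 253.1] w 51.2 F [ 0.1 -0.9  1.2]
shift cm [-0.03  0.14  8.11] rot [-0.002  0.001 -0.   ]
919 [650.12823403 125.29619005 207.96024137]
((650.1674194335938, 125.5641860961914), (45.59657669067383, 45.818992614746094), 166.2225799560547)
```

View pics/w2.png

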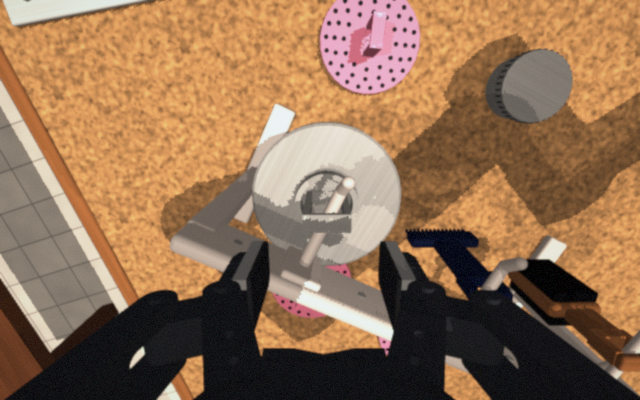

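The strap at (327,222) is now level in the image, in line with the jaws and centred between the fingers. I'll descend and grip.

Call:
{"name": "move_arm", "arguments": {"moves": [{"gripper": 0.2, "xyz": [0, 0.1, 3], "angular": [0, 0, 0]}, {"gripper": 0.2, "xyz": [0, 0.1, 6], "angular": [0, 0, 0]}, {"gripper": 0.2, "xyz": [0, 0.1, 8], "angular": [0, 0, 0]}, {"gripper": 0.2, "xyz": [0, 0.1, 8], "angular": [0, 0, 0]}, {"gripper": 0.2, "xyz": [0, 0.1, 8], "angular": [0, 0, 0]}]}}

```text
clock: 3.5
position: [650.7, 124.9, 173.4]
ee_rot: [-0.587, 0.809, -0.001, 0.002]
contact_force: [0.9, -0.9, 0.7]
gripper_width: 50.8
```

Run:
```python
from h import *
rel((650,125.6,172),162)
```

```text
t 3.5 pos [650.7 124.9 173.4] w 50.8 F [ 0.9 -0.9  0.7]
shift cm [-0.04  0.09  0.14] rot [-0.003  0.002 -0.001]
```

Good. Closing.

Call:
{"name": "move_arm", "arguments": {"moves": [{"gripper": -1, "xyz": [-0.03, 0.07, 0.1], "angular": [0, 0, 0]}, {"gripper": -1, "xyz": [-0.03, 0.07, 0.1], "angular": [0, 0, 0]}, {"gripper": -1, "xyz": [-0.03, 0.07, 0.1], "angular": [0, 0, 0]}, {"gripper": -1, "xyz": [-0.03, 0.07, 0.1], "angular": [0, 0, 0]}, {"gripper": -1, "xyz": [-0.03, 0.07, 0.1], "angular": [0, 0, 0]}, {"gripper": -1, "xyz": [-0.03, 0.07, 0.1], "angular": [0, 0, 0]}]}}

```text
clock: 4.25
position: [649.8, 125.3, 171.9]
ee_rot: [-0.587, 0.809, -0.001, 0.001]
contact_force: [-0.4, 0.6, 5.5]
gripper_width: 29.3
```

Run:
```python
from h import *
s=arm.read_state(); x=np.array([.6885,.7253,0]); p=s['position']
rel(p+[0,0,16]); rel(p+[0,0,16]-70*x)
```

```text
t 4.25 pos [649.8 125.3 171.9] w 29.3 F [-0.4  0.6  5.5]
shift cm [-0.  -0.  -1.6] rot [0. 0. 0.]
t 4.25 pos [649.8 125.3 171.9] w 29.3 F [-0.4  0.6  5.5]
shift cm [ 6.32  3.   -1.62] rot [0. 0. 0.]
```

Call:
{"name": "move_arm", "arguments": {"moves": [{"gripper": -1, "xyz": [0, 0, -0.4], "angular": [0, 0, 0]}, {"gripper": -1, "xyz": [0, 0, -0.9], "angular": [0, 0, 0]}, {"gripper": -1, "xyz": [0, 0, -1.4], "angular": [0, 0, 0]}, {"gripper": -1, "xyz": [0, 0, -1.7], "angular": [0, 0, 0]}, {"gripper": -1, "xyz": [0, 0, -1.7], "angular": [0, 0, 0]}, {"gripper": -1, "xyz": [0, 0, -1.7], "angular": [0, 0, 0]}]}}

```text
clock: 5.0
position: [648.8, 125.0, 187.1]
ee_rot: [-0.587, 0.81, 0.0, -0.0]
contact_force: [-0.3, -0.2, -2.4]
gripper_width: 29.2
```

Run:
```python
from h import *
rel(arm.read_state()['position'])
im,d,c=snap('wrist','w3'); snap('scene','s3'); P=cloud(d,c).reshape(-1,3)
p=P[(np.linalg.norm(P[:,:2]-[650,125.6],axis=1)<50)&(np.linalg.norm(P[:,:2]-[650,125.6],axis=1)>28)&(P[:,2]>150)&(P[:,2]<185)]
A=np.c_[p[:,:2]-[650,125.6],np.ones(len(p))]; print('lid plane',len(p),np.linalg.lstsq(A,p[:,2],rcond=None)[0],np.median(p[:,2]))
n=P[(np.linalg.norm(P[:,:2]-[650,125.6],axis=1)<30)&(P[:,2]>180)&(P[:,2]<190)]; print('neck',len(n),np.median(n,0))
```

```text
t 5.0 pos [648.8 125.  187.1] w 29.2 F [-0.3 -0.2 -2.4]
shift cm [0. 0. 0.] rot [0. 0. 0.]
lid plane 12335 [3.99739793e-03 1.92861971e-02 1.70589964e+02] 170.07127728635737
neck 1058 [647.56939607 107.62602082 183.89689919]
```

View pics/w3.png

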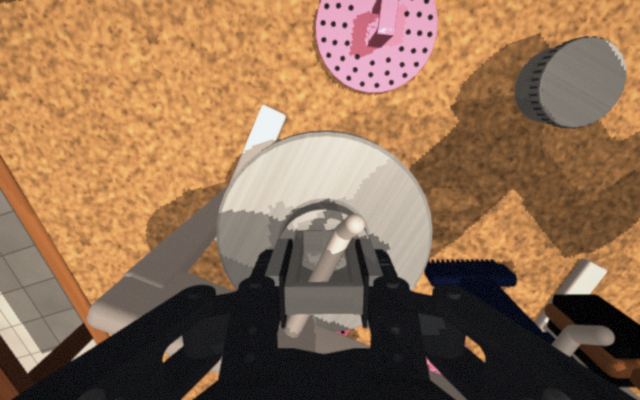

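The strap is held (29 mm, 2.4 N of weight), the hook runs through it and the lids have risen 15 mm. I'll slide straight out along the hook, then up.

Call:
{"name": "move_arm", "arguments": {"moves": [{"gripper": -1, "xyz": [1.05, 0.5, 0], "angular": [0, 0, 0]}, {"gripper": -1, "xyz": [2.1, 1, 0], "angular": [0, 0, 0]}, {"gripper": -1, "xyz": [3.15, 1.5, 0], "angular": [0, 0, 0]}, {"gripper": -1, "xyz": [4.2, 2, 0], "angular": [0, 0, 0]}, {"gripper": -1, "xyz": [5.25, 2.5, 0], "angular": [0, 0, 0]}, {"gripper": -1, "xyz": [6.3, 3, 0], "angular": [0, 0, 0]}, {"gripper": -1, "xyz": [6.3, 3, 0], "angular": [0, 0, 0]}, {"gripper": -1, "xyz": [6.3, 3, -3], "angular": [0, 0, 0]}, {"gripper": -1, "xyz": [6.3, 3, -6], "angular": [0, 0, 0]}, {"gripper": -1, "xyz": [6.3, 3, -6], "angular": [0, 0, 0]}]}}

```text
clock: 6.35
position: [599.5, 73.1, 248.2]
ee_rot: [-0.587, 0.809, -0.0, -0.003]
contact_force: [-5.2, -4.7, 1.6]
gripper_width: 28.8
```

Run:
```python
from h import *
rel((550,-100,250))
```

```text
t 6.35 pos [599.5  73.1 248.2] w 28.8 F [-5.2 -4.7  1.6]
shift cm [17.99 -0.67 -0.1 ] rot [0. 0. 0.]
```

Call:
{"name": "move_arm", "arguments": {"moves": [{"gripper": -1, "xyz": [3, -0.2, 0], "angular": [0, 0, 0]}, {"gripper": -1, "xyz": [6, -0.3, 0], "angular": [0, 0, 0]}, {"gripper": -1, "xyz": [9, -0.4, 0], "angular": [0, 0, 0]}, {"gripper": -1, "xyz": [11, -0.4, 0], "angular": [0, 0, 0]}, {"gripper": -1, "xyz": [12, -0.4, 0], "angular": [0, 0, 0]}, {"gripper": -1, "xyz": [12, -0.4, 0], "angular": [0, 0, 0]}, {"gripper": -1, "xyz": [12, -0.4, 0], "angular": [0, 0, 0]}]}}

```text
clock: 7.22
position: [567.8, -40.2, 247.3]
ee_rot: [-0.587, 0.809, -0.0, 0.0]
contact_force: [0.6, -0.2, -2.7]
gripper_width: 29.1
```

Run:
```python
from h import *
s=arm.read_state(); T=s['position']; rel((550,-193,250))
im,d,c=snap('wrist','w4'); P=cloud(d,c).reshape(-1,3)
def fit(h):
    A=np.c_[2*h,np.ones(len(h))]; k=np.linalg.lstsq(A,(h**2).sum(1),rcond=None)[0]; return k[:2],np.sqrt(k[2]+k[:2]@k[:2])
q=P[(np.linalg.norm(P[:,:2]-[550,-193],axis=1)<60)&(abs(P[:,2]-80)<4)]; print('tin',len(q),np.median(q[:,2]),fit(cv2.convexHull(q[:,:2].astype(np.float32)).reshape(-1,2)))
r=np.linalg.norm(P[:,:2]-T[:2],axis=1)
p=P[(r<50)&(r>28)&(abs(P[:,2]-(T[2]-18))<8)]; A=np.c_[p[:,:2]-T[:2],np.ones(len(p))]; co=np.linalg.lstsq(A,p[:,2],rcond=None)[0]; print('lid plane',len(p),co, np.median(p[:,2])-T[2])
p=P[(r<66)&(abs(P[:,2]-co[2])<5)]; h=cv2.convexHull(p[:,:2].astype(np.float32)).reshape(-1,2); h=h[(h-T[:2])@np.array([np.cos(np.radians(252)),np.sin(np.radians(252))])>0]
print('outer centre rel TCP',fit(h)[0]-T[:2],fit(h)[1])
```

```text
t 7.225 pos [567.8 -40.2 247.3] w 29.1 F [ 0.6 -0.2 -2.7]
shift cm [15.08 -3.04 -0.27] rot [0. 0. 0.]
tin 800 79.93875897634368 (array([ 548.05738343, -193.4666826 ]), np.float64(51.677873330010506))
lid plane 7430 [-1.15426274e-01 -3.31078131e-01  2.24978613e+02] -15.540905949187731
outer centre rel TCP [ -4.12505596 -10.31137026] 57.30582489285623
```

View pics/w4.png

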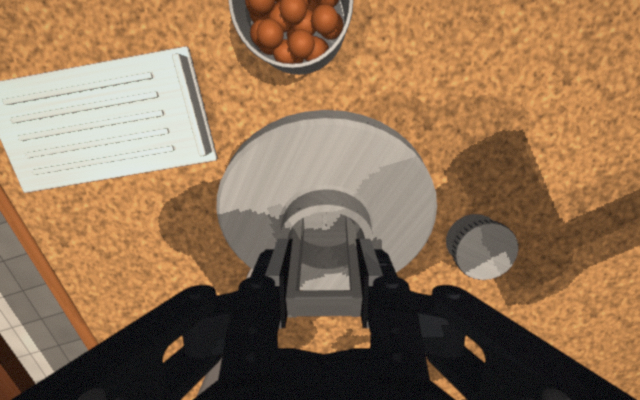

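The lids pitched about 19° about the finger axis during transit: the plane fit gives it, and in the image the strap leans and the lid's far edge is raised. The pivot is at the pads with no slip along the strap. I'll level them by turning the tool about its own y, then re-measure.

Call:
{"name": "move_arm", "arguments": {"moves": [{"gripper": -1, "xyz": [0, 0, 0], "angular": [0, -0.03, 0]}, {"gripper": -1, "xyz": [0, 0, 0], "angular": [0, -0.09, 0]}, {"gripper": -1, "xyz": [0, 0, 0], "angular": [0, -0.16, 0]}, {"gripper": -1, "xyz": [0, 0, 0], "angular": [0, -0.23, 0]}, {"gripper": -1, "xyz": [0, 0, 0], "angular": [0, -0.29, 0]}, {"gripper": -1, "xyz": [0, 0, 0], "angular": [0, -0.325, 0]}, {"gripper": -1, "xyz": [0, 0, 0], "angular": [0, -0.337, 0]}, {"gripper": -1, "xyz": [0, 0, 0], "angular": [0, -0.337, 0]}, {"gripper": -1, "xyz": [0, 0, 0], "angular": [0, -0.337, 0]}]}}

```text
clock: 8.4
position: [567.5, -40.6, 247.3]
ee_rot: [-0.579, 0.798, 0.098, 0.136]
contact_force: [-0.0, -0.7, -2.4]
gripper_width: 28.8
```

```bash
cat >> h.py <<'E'
def fit(h):
    A=np.c_[2*h,np.ones(len(h))]; k=np.linalg.lstsq(A,(h**2).sum(1),rcond=None)[0]; return k[:2],np.sqrt(k[2]+k[:2]@k[:2])
def lid(n,f,dz=(5,30),lo=30):
    s=arm.read_state(); T=s['position']; im,d,c=snap(n,f); P=cloud(d,c).reshape(-1,3)
    C=T[:2].copy(); X=np.array([-.309,-.951])
    for i in range(4):
        r=np.linalg.norm(P[:,:2]-C,axis=1)
        p=P[(r<50)&(r>lo)&(T[2]-P[:,2]>dz[0])&(T[2]-P[:,2]<dz[1])]
        A=np.c_[p[:,:2]-C,np.ones(len(p))]
        for _ in range(4):
            co=np.linalg.lstsq(A,p[:,2],rcond=None)[0]; e=abs(p[:,2]-A@co); k=e<max(2,np.median(e)*3); p,A=p[k],A[k]
        g=np.c_[P[:,:2]-C,np.ones(len(P))]@co
        q=P[(r<64)&(abs(P[:,2]-g)<2)]; h=cv2.convexHull(q[:,:2].astype(np.float32)).reshape(-1,2)
        if n=='wrist': h=h[(h-C)@X>-10]
        cc,rr=fit(h); C=cc
    print(n,'lid plane',len(p),co[:2].round(4),'z',round(co[2],1),'C',C.round(1),'r',round(rr,1),'C-T',(C-T[:2]).round(1),'z-T',round(co[2]-T[2],1))
    return C,co
E
python3 - <<'E'
from h import *
s=arm.read_state(); rel(s['position'])
print(s['ee_rot'],s['joints'].round(2))
lid('wrist','w5'); lid('top','t5'); lid('scene','s5')
E
```

```text
t 8.4 pos [567.5 -40.6 247.3] w 28.8 F [-0.  -0.7 -2.4]
shift cm [0. 0. 0.] rot [0. 0. 0.]
[-0.5789853   0.79793294  0.09839155  0.13563975] [ 0.03  0.26 -0.04 -0.34 -1.17 -0.23]
wrist lid plane 12284 [-0.0076 -0.0002] z 226.2 C [565.7 -43.4] r 57.0 C-T [-1.7 -2.8] z-T -21.1
  return _methods._mean(a, axis=axis, dtype=dtype,
  ret = ret.dtype.type(ret / rcount)
Traceback (most recent call last):
  File "h.py", line 39, in lid
    q=P[(r<64)&(abs(P[:,2]-g)<2)]; h=cv2.convexHull(q[:,:2].astype(np.float32)).reshape(-1,2)
                                     ^^^^^^^^^^^^^^^^^^^^^^^^^^^^^^^^^^^^^^^^^^^^^^^^^^
AttributeError: 'NoneType' object has no attribute 'reshape'
```

Run:
```python
from h import *
T=arm.read_state()['position']
for f in('w5','t5'):
    im,d,c=load(f);P=cloud(d,c).reshape(-1,3)
    r=np.linalg.norm(P[:,:2]-T[:2]-[-1.7,-4],axis=1)
    s=P[(r<20)&(abs(P[:,2]-279)<3)]
    if len(s)>20:
        print(f,len(s),np.median(s,0)); e=cv2.minAreaRect(s[:,:2].astype(np.float32)); print(e, np.array(e[0])-T[:2])
im,d,c=load('t5'); p=c['R']@[566,-43,226]+c['t']; p=(c['camera_matrix']@p)[:2]/p[2]; print(p)
a=load('w5')[0][150:350,220:440]; cv2.imwrite('pics/c5.png',cv2.resize(a,None,fx=3,fy=3)[:600])
```

```text
w5 2045 [565.84442298 -47.12671198 279.03158696]
((565.154296875, -47.87287139892578), (20.416210174560547, 32.449893951416016), 75.88653564453125) [-2.27806922 -7.39632155]
[380.05053803 198.99874767]
```

View pics/c5.png

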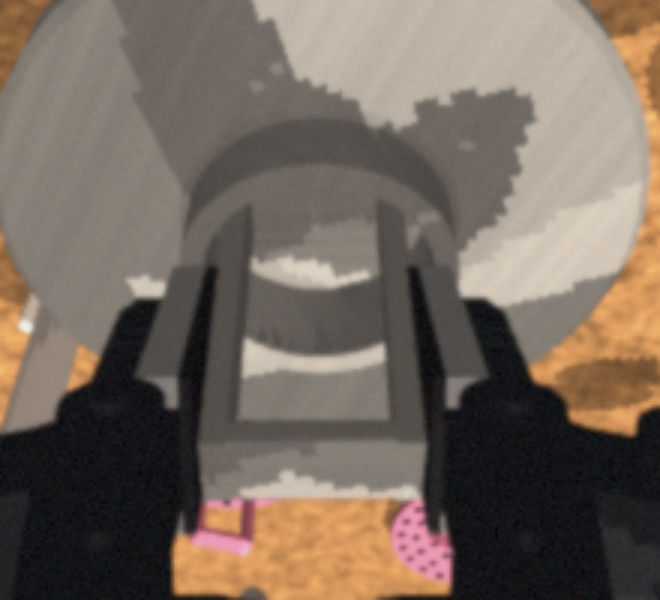

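Run:
```python
from h import *
im,d,c=load('w5');K=c['camera_matrix'];R=c['R'];t=c['t'];T=arm.read_state()['position']
def ray(p,z):
    v=R.T@np.linalg.inv(K)@[p[0],p[1],1]; o=-R.T@t; return o+v*(z-o[2])/v[2]
W=np.array([ray((a/3+220,b/3+150),279)[:2] for a,b in((200,440),(428,440),(425,498),(205,498))]); print(W.round(1),W.mean(0),W.mean(0)-T[:2])
P=cloud(d,c); print([P[int(b/3+150),int(314/3+220)].round(1) for b in (400,425,433,440,450,460,470,480,490,496,502)])
```

```text
[[578.1 -55. ]
 [550.6 -46. ]
 [554.  -34.4]
 [582.  -43.5]] [566.16958178 -44.72903183] [-1.26278432 -4.25248198]
[array([581.8,   2.8, 225.2]), array([564.6, -50.6, 276.3]), array([564.5, -50.9, 278. ]), array([564.7, -50.2, 278.4]), array([565.2, -48.8, 279.1]), array([565.8, -46.8, 278.9]), array([566.6, -44.4, 278.4]), array([567. , -43.4, 279.4]), array([567.5, -41.6, 279.5]), array([568.1, -39.9, 279.2]), array([693. , 346.7,  -1.1])]
```

Run:
```python
from h import *
rel((550.3,-188.7,247.3)); rel((550.3,-188.7,187.3))
```

```text
t 8.5 pos [567.4 -40.5 247.3] w 29.0 F [ 0.6  0.8 -1.8]
shift cm [13.8  -2.97 -4.83] rot [0. 0. 0.]
t 8.5 pos [567.4 -40.5 247.3] w 29.0 F [ 0.6  0.8 -1.8]
shift cm [15.78 -2.97  0.83] rot [0. 0. 0.]
```

Call:
{"name": "move_arm", "arguments": {"moves": [{"gripper": -1, "xyz": [0.4, -0.1, -0.15], "angular": [0, 0, 0]}, {"gripper": -1, "xyz": [1.4, -0.3, -0.5], "angular": [0, 0, 0]}, {"gripper": -1, "xyz": [2.8, -0.6, -1.0], "angular": [0, 0, 0]}, {"gripper": -1, "xyz": [4.6, -1.0, -1.6], "angular": [0, 0, 0]}, {"gripper": -1, "xyz": [6.5, -1.4, -2.3], "angular": [0, 0, 0]}, {"gripper": -1, "xyz": [8.5, -1.8, -3.0], "angular": [0, 0, 0]}, {"gripper": -1, "xyz": [10.5, -2.25, -3.7], "angular": [0, 0, 0]}, {"gripper": -1, "xyz": [12.2, -2.6, -4.25], "angular": [0, 0, 0]}, {"gripper": -1, "xyz": [13.3, -2.85, -4.65], "angular": [0, 0, 0]}, {"gripper": -1, "xyz": [13.8, -2.97, -4.83], "angular": [0, 0, 0]}]}}

```text
clock: 9.75
position: [550.1, -189.9, 247.1]
ee_rot: [-0.578, 0.798, 0.099, 0.136]
contact_force: [-0.4, -0.3, -2.1]
gripper_width: 28.9
```

Run:
```python
from h import *
rel((550.3,-188.7,128)); lid('wrist','w6')
```

```text
t 9.75 pos [ 550.1 -189.9  247.1] w 28.9 F [-0.4 -0.3 -2.1]
shift cm [3.830e+00 1.000e-02 1.128e+01] rot [0. 0. 0.]
wrist lid plane 12250 [-0.0077  0.0005] z 226.0 C [ 548.5 -192.6] r 57.1 C-T [-1.6 -2.8] z-T -21.1
```

Still level. I'll descend to about 10 mm above entry and check again.

Call:
{"name": "move_arm", "arguments": {"moves": [{"gripper": -1, "xyz": [0.2, 0, 0.5], "angular": [0, 0, 0]}, {"gripper": -1, "xyz": [0.6, 0, 1.7], "angular": [0, 0, 0]}, {"gripper": -1, "xyz": [1.15, 0, 3.4], "angular": [0, 0, 0]}, {"gripper": -1, "xyz": [1.75, 0, 5.2], "angular": [0, 0, 0]}, {"gripper": -1, "xyz": [2.4, 0, 7.0], "angular": [0, 0, 0]}, {"gripper": -1, "xyz": [3.0, 0, 8.8], "angular": [0, 0, 0]}, {"gripper": -1, "xyz": [3.5, 0, 10.3], "angular": [0, 0, 0]}, {"gripper": -1, "xyz": [3.75, 0, 11.1], "angular": [0, 0, 0]}, {"gripper": -1, "xyz": [3.8, 0, 11.28], "angular": [0, 0, 0]}, {"gripper": -1, "xyz": [3.8, 0, 11.28], "angular": [0, 0, 0]}]}}

```text
clock: 11.05
position: [551.0, -187.8, 128.7]
ee_rot: [-0.579, 0.798, 0.098, 0.136]
contact_force: [0.3, -0.9, -2.5]
gripper_width: 29.1
```

Run:
```python
from h import *
rel((550.3,-188.7,116)); rel((550.3,-188.7,107)); lid('wrist','w7')
im,d,c=snap('scene','s7'); snap('top','t7')
p=c['R']@[549,-193,90]+c['t']; p=(c['camera_matrix']@p)[:2]/p[2]; print(p)
u,v=p.astype(int); cv2.imwrite('pics/c7.png',cv2.resize(im[v-60:v+60,u-70:u+70],None,fx=5,fy=5,interpolation=cv2.INTER_CUBIC))
```

```text
t 11.05 pos [ 551.  -187.8  128.7] w 29.1 F [ 0.3 -0.9 -2.5]
shift cm [0.52 0.04 1.17] rot [0. 0. 0.]
t 11.05 pos [ 551.  -187.8  128.7] w 29.1 F [ 0.3 -0.9 -2.5]
shift cm [0.82 0.05 2.02] rot [0. 0. 0.]
wrist lid plane 12236 [-0.0061 -0.0001] z 107.6 C [ 549.5 -190.5] r 57.1 C-T [-1.5 -2.7] z-T -21.1
[254.82343551 258.46942739]
```

View pics/c7.png

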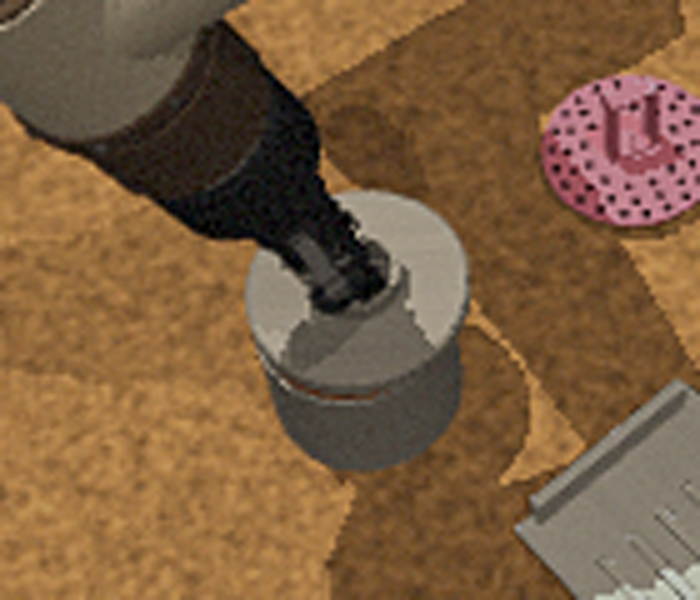

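The lids are level above the tin and concentric with it. Lowering slowly.

Call:
{"name": "move_arm", "arguments": {"moves": [{"gripper": -1, "xyz": [0.15, 0.03, 0.3], "angular": [0, 0, 0]}, {"gripper": -1, "xyz": [0.3, 0.04, 0.6], "angular": [0, 0, 0]}, {"gripper": -1, "xyz": [0.45, 0.04, 0.9], "angular": [0, 0, 0]}, {"gripper": -1, "xyz": [0.53, 0.04, 1.15], "angular": [0, 0, 0]}, {"gripper": -1, "xyz": [0.6, 0.04, 1.35], "angular": [0, 0, 0]}, {"gripper": -1, "xyz": [0.65, 0.04, 1.5], "angular": [0, 0, 0]}, {"gripper": -1, "xyz": [0.65, 0.04, 1.5], "angular": [0, 0, 0]}, {"gripper": -1, "xyz": [0.65, 0.04, 1.5], "angular": [0, 0, 0]}]}}

```text
clock: 12.2
position: [550.0, -188.7, 112.1]
ee_rot: [-0.579, 0.798, 0.098, 0.136]
contact_force: [0.1, -0.6, -2.3]
gripper_width: 29.0
```

Run:
```python
from h import *
rel((550.3,-188.7,107.5)); lid('wrist','w8')
```

```text
t 12.2 pos [ 550.  -188.7  112.1] w 29.0 F [ 0.1 -0.6 -2.3]
shift cm [ 0.15 -0.03  0.43] rot [0. 0. 0.]
wrist lid plane 12221 [-0.0049 -0.0103] z 91.5 C [ 548.4 -191.4] r 57.1 C-T [-1.6 -2.7] z-T -20.6
```

Call:
{"name": "move_arm", "arguments": {"moves": [{"gripper": -1, "xyz": [0.05, 0, 0.13], "angular": [0, 0, 0]}, {"gripper": -1, "xyz": [0.1, 0, 0.26], "angular": [0, 0, 0]}, {"gripper": -1, "xyz": [0.13, 0, 0.38], "angular": [0, 0, 0]}, {"gripper": -1, "xyz": [0.15, 0, 0.45], "angular": [0, 0, 0]}, {"gripper": -1, "xyz": [0.15, 0, 0.45], "angular": [0, 0, 0]}]}}

```text
clock: 12.88
position: [550.0, -188.8, 108.4]
ee_rot: [-0.579, 0.798, 0.098, 0.136]
contact_force: [-2.8, 0.7, 5.7]
gripper_width: 29.1
```

Run:
```python
from h import *
rel((550.3,-188.7,107)); lid('wrist','w9')
```

```text
t 12.875 pos [ 550.  -188.8  108.4] w 29.1 F [-2.8  0.7  5.7]
shift cm [ 0.03 -0.03  0.13] rot [0. 0. 0.]
wrist lid plane 11973 [-0.0153 -0.045 ] z 89.6 C [ 548.5 -191.3] r 57.1 C-T [-1.5 -2.5] z-T -18.8
```

Call:
{"name": "move_arm", "arguments": {"moves": [{"gripper": -1, "xyz": [-0.04, 0.03, 0.02], "angular": [0, 0, 0]}, {"gripper": -1, "xyz": [-0.08, 0.07, 0.03], "angular": [0, 0, 0]}, {"gripper": -1, "xyz": [-0.06, 0.07, 0.08], "angular": [0, 0, 0]}, {"gripper": -1, "xyz": [-0.06, 0.07, 0.08], "angular": [0, 0, 0]}, {"gripper": -1, "xyz": [-0.06, 0.07, 0.08], "angular": [0, 0, 0]}]}}

```text
clock: 13.55
position: [550.1, -188.6, 108.2]
ee_rot: [-0.579, 0.798, 0.097, 0.136]
contact_force: [-3.8, -1.9, 8.4]
gripper_width: 29.1
```

Run:
```python
from h import *
rel((550.3,-188.7,107)); lid('wrist','w10')
im,d,c=load('w10');P=cloud(d,c).reshape(-1,3);T=arm.read_state()['position']
print(arm.read_state()['wrist_torque'].round(2))
```

```text
t 13.55 pos [ 550.1 -188.6  108.2] w 29.1 F [-3.8 -1.9  8.4]
shift cm [ 0.04 -0.03  0.12] rot [0. 0. 0.]
wrist lid plane 12028 [-0.0171 -0.0474] z 89.6 C [ 548.6 -191.3] r 57.0 C-T [-1.5 -2.8] z-T -18.6
[-0.59  0.73  0.24]
```

Contact: the lid's +y edge is at home height but the -y edge is about 5 mm high (2.8° pitch). I'll press it level by turning slightly about the pads.

Call:
{"name": "move_arm", "arguments": {"moves": [{"gripper": -1, "xyz": [-0.05, -0.03, 0], "angular": [0, -0.02, 0]}, {"gripper": -1, "xyz": [-0.1, -0.07, 0], "angular": [0, -0.04, 0]}, {"gripper": -1, "xyz": [-0.13, -0.07, 0], "angular": [0, -0.06, 0]}, {"gripper": -1, "xyz": [-0.13, -0.07, 0], "angular": [0, -0.06, 0]}, {"gripper": -1, "xyz": [-0.13, -0.07, 0], "angular": [0, -0.06, 0]}]}}

```text
clock: 14.22
position: [550.6, -187.4, 108.5]
ee_rot: [-0.576, 0.793, 0.115, 0.159]
contact_force: [-3.6, -0.8, 8.8]
gripper_width: 29.1
```

Run:
```python
from h import *
rel((550.3,-188.7,107)); lid('wrist','w11')
im,d,c=load('w11');T=arm.read_state()['position']
# strap top
P=cloud(d,c); q=P.reshape(-1,3); q=q[(np.linalg.norm(q[:,:2]-T[:2]-[-1.3,-5],axis=1)<20)&(q[:,2]>135)&(q[:,2]<150)]
print('strap',len(q),np.median(q,0))
print(arm.read_state()['wrist_torque'].round(2))
cv2.imwrite('pics/w11.png',im)
im,d,c=snap('scene','s11'); p=c['R']@[549,-193,90]+c['t']; p=(c['camera_matrix']@p)[:2]/p[2]
u,v=p.astype(int); a=cv2.resize(im[v-45:v+45,u-50:u+50],None,fx=4,fy=4,interpolation=cv2.INTER_CUBIC)
b=load('w11')[0][100:380,150:500]; b=cv2.resize(b,(400,360)); cv2.imwrite('pics/c11.png',np.hstack([a,b]))
```

```text
t 14.225 pos [ 550.6 -187.4  108.5] w 29.1 F [-3.6 -0.8  8.8]
shift cm [ 0.18 -0.01  0.09] rot [0. 0. 0.]
wrist lid plane 11957 [-0.0155 -0.0436] z 89.6 C [ 548.9 -191.2] r 57.1 C-T [-1.6 -3.7] z-T -18.9
strap 2540 [ 548.66049952 -195.6881364   140.0945129 ]
[-0.72  1.1   0.38]
```

View pics/c11.png

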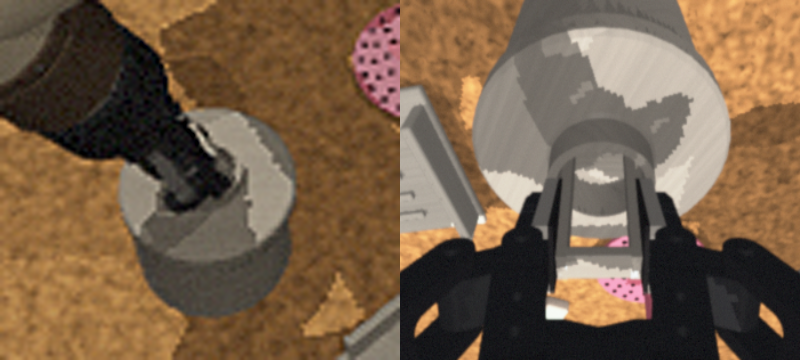

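The inner lid's strap top reads 140.1 mm, its home height. Only the outer skirt's -y side is perched 5 mm up on the tin's rim, because of its sideways play. The strap can be released; I'll open gently and back off along the tool axis.

Call:
{"name": "move_arm", "arguments": {"moves": [{"gripper": -0.1, "xyz": [-0.07, 0, 0], "angular": [0, -0.0, 0]}, {"gripper": 0.2, "xyz": [-0.07, 0, 0], "angular": [0, 0, 0]}, {"gripper": 0.6, "xyz": [-0.07, 0, 0], "angular": [0, 0, 0]}, {"gripper": 1, "xyz": [-0.07, 0, 0], "angular": [0, 0, 0]}, {"gripper": 1, "xyz": [-0.07, 0, 0], "angular": [0, 0, 0]}, {"gripper": 1, "xyz": [-0.07, 0, 0], "angular": [0, 0, 0]}, {"gripper": 1, "xyz": [0, 0, -3], "angular": [0, 0, 0]}, {"gripper": 1, "xyz": [0, 0, -8], "angular": [0, 0, 0]}, {"gripper": 1, "xyz": [0, 0, -13], "angular": [0, 0, 0]}, {"gripper": 1, "xyz": [0, 0, -16], "angular": [0, 0, 0]}]}}

```text
clock: 15.58
position: [531.6, -246.6, 257.6]
ee_rot: [-0.576, 0.794, 0.114, 0.16]
contact_force: [0.1, 0.3, 0.3]
gripper_width: 85.7
```

Run:
```python
from h import *
T=np.array([550,-190]); rel((549,-193,240),162)
print(arm.read_state()['ee_rot'])
for n in('wrist','top','scene'):
    im,d,c=snap(n,n+'12'); P=cloud(d,c).reshape(-1,3); C=np.array([549,-193.]); r=np.linalg.norm(P[:,:2]-C,axis=1)
    p=P[(r<50)&(r>28)&(abs(P[:,2]-88)<6)]
    if len(p)<50: print(n,'no');continue
    A=np.c_[p[:,:2]-C,np.ones(len(p))]
    for _ in range(4):
        co=np.linalg.lstsq(A,p[:,2],rcond=None)[0]; e=abs(p[:,2]-A@co);k=e<max(1.5,3*np.median(e));p,A=p[k],A[k]
    q=P[(r<66)&(abs(np.c_[P[:,:2]-C,np.ones(len(P))]@co-P[:,2])<2)]; h=cv2.convexHull(q[:,:2].astype(np.float32)).reshape(-1,2)
    s=P[(r<22)&(abs(P[:,2]-140)<2.5)]; 
    print(n,len(p),co.round(4),'outer',fit(h),'strap',len(s),np.median(s,0) if len(s) else 0, cv2.minAreaRect(s[:,:2].astype(np.float32)) if len(s)>5 else 0)
    t=P[(r<90)&(abs(P[:,2]-40)<38)&(r>30)]; print('  tin-ish',len(t))
```

```text
t 15.575 pos [ 531.6 -246.6  257.6] w 85.7 F [0.1 0.3 0.3]
shift cm [-4.52  0.02  3.8 ] rot [-0.004  0.396 -0.002]
[-0.57565281  0.79366151  0.11393329  0.16045081]
wrist 3958 [-1.64000e-02 -4.54000e-02  8.95264e+01] outer (array([ 548.79013987, -191.4236972 ]), np.float64(56.96839464669725)) strap 433 [ 549.06507553 -193.6686577   139.83679787] ((549.1725463867188, -192.99551391601562), (13.400732040405273, 30.043766021728516), 72.26365661621094)
  tin-ish 2159
top 808 [-1.2400e-02 -4.0600e-02  9.0281e+01] outer (array([ 551.49436258, -189.16310744]), np.float64(56.53361140363155)) strap 56 [ 551.27475375 -191.12331975  140.33028371] ((551.6044921875, -191.65335083007812), (12.550209045410156, 30.2841796875), 71.88758087158203)
  tin-ish 599
scene 601 [-1.43000e-02 -4.83000e-02  8.97177e+01] outer (array([ 549.35181145, -191.35197094]), np.float64(56.915666223700185)) strap 50 [ 549.13773505 -193.35097913  140.41652716] ((549.1783447265625, -193.1570281982422), (11.480453491210938, 31.165313720703125), 70.99820709228516)
  tin-ish 669
```

Run:
```python
from h import *
rel((549,-192.4,200),252);rel((549,-192.4,200),72); print(arm.read_state()['joints'].round(2))
```

```text
t 15.725 pos [ 531.8 -246.1  256.3] w 85.5 F [-0.3  0.4 -0.9]
shift cm [-3.02  0.06  7.37] rot [-0.315  0.308 -1.55 ]
t 15.725 pos [ 531.8 -246.1  256.3] w 85.5 F [-0.3  0.4 -0.9]
shift cm [-3.02  0.06  7.37] rot [0.308 0.315 1.546]
[-0.38  0.35  0.12 -0.4  -1.37  0.15]
```

Call:
{"name": "move_arm", "arguments": {"moves": [{"gripper": 1, "xyz": [-0.3, 0, 0.7], "angular": [-0.03, 0.03, -0.155]}, {"gripper": 1, "xyz": [-0.6, 0, 1.5], "angular": [-0.063, 0.062, -0.31]}, {"gripper": 1, "xyz": [-0.9, 0, 2.2], "angular": [-0.095, 0.092, -0.465]}, {"gripper": 1, "xyz": [-1.2, 0, 3], "angular": [-0.126, 0.123, -0.62]}, {"gripper": 1, "xyz": [-1.5, 0, 3.7], "angular": [-0.158, 0.154, -0.775]}, {"gripper": 1, "xyz": [-1.8, 0, 4.4], "angular": [-0.189, 0.185, -0.93]}, {"gripper": 1, "xyz": [-2.1, 0, 5.2], "angular": [-0.22, 0.216, -1.085]}, {"gripper": 1, "xyz": [-2.5, 0, 6], "angular": [-0.252, 0.246, -1.24]}, {"gripper": 1, "xyz": [-2.8, 0.06, 6.8], "angular": [-0.284, 0.277, -1.395]}, {"gripper": 1, "xyz": [-3.02, 0.06, 7.37], "angular": [-0.315, 0.308, -1.55]}]}}

```text
clock: 16.98
position: [547.5, -190.6, 196.1]
ee_rot: [0.988, -0.153, -0.003, 0.0]
contact_force: [-0.4, 0.3, 1.0]
gripper_width: 85.1
```

Run:
```python
from h import *
rel((549,-192.4,200),252);print(arm.read_state()['joints'].round(2))
```

```text
t 16.975 pos [ 547.5 -190.6  196.1] w 85.1 F [-0.4  0.3  1. ]
shift cm [ 0.19  0.13 -0.39] rot [0.001 0.007 0.007]
[-0.06  0.34 -0.15 -0.   -1.09  1.32]
```

Call:
{"name": "move_arm", "arguments": {"moves": [{"gripper": 1, "xyz": [0.19, 0.13, 0], "angular": [0.001, 0.006, 0.007]}, {"gripper": 1, "xyz": [0.19, 0.13, 2], "angular": [0.001, 0.006, 0.007]}, {"gripper": 1, "xyz": [0.19, 0.13, 5], "angular": [0.001, 0.006, 0.007]}, {"gripper": 1, "xyz": [0.19, 0.13, 8], "angular": [0.001, 0.006, 0.007]}, {"gripper": 1, "xyz": [0.19, 0.13, 9.5], "angular": [0.001, 0.006, 0.007]}, {"gripper": 1, "xyz": [0.19, 0.13, 9.7], "angular": [0.001, 0.006, 0.007]}, {"gripper": 1, "xyz": [0.19, 0.13, 9.7], "angular": [0.001, 0.006, 0.007]}]}}

```text
clock: 17.85
position: [550.1, -193.6, 102.1]
ee_rot: [0.987, -0.16, 0.002, -0.0]
contact_force: [0.1, -0.6, 0.9]
gripper_width: 85.3
```

Run:
```python
from h import *
rel((549,-192.4,92),252)
```

```text
t 17.85 pos [ 550.1 -193.6  102.1] w 85.3 F [ 0.1 -0.6  0.9]
shift cm [-0.15 -0.08  1.01] rot [-0.001 -0.004 -0.007]
```

Call:
{"name": "move_arm", "arguments": {"moves": [{"gripper": 0.6, "xyz": [-0.12, -0.08, 0.5], "angular": [0, -0.003, -0.005]}, {"gripper": 0.25, "xyz": [-0.12, -0.08, 1.0], "angular": [0, -0.003, -0.005]}, {"gripper": 0.15, "xyz": [-0.12, -0.08, 1.0], "angular": [0, -0.003, -0.005]}, {"gripper": 0.15, "xyz": [-0.12, -0.08, 1.0], "angular": [0, -0.003, -0.005]}, {"gripper": 0.15, "xyz": [-0.12, -0.08, 1.0], "angular": [0, -0.003, -0.005]}]}}

```text
clock: 18.48
position: [548.5, -192.3, 91.5]
ee_rot: [0.988, -0.157, -0.0, -0.001]
contact_force: [-0.7, 0.5, 0.0]
gripper_width: 49.3
```

```bash
cat >> h.py <<'E'
def plane(n,f,z,C=(549,-193),tol=6):
    im,d,c=snap(n,f); P=cloud(d,c).reshape(-1,3); C=np.array(C,float); r=np.linalg.norm(P[:,:2]-C,axis=1)
    p=P[(r<52)&(r>28)&(abs(P[:,2]-z)<tol)]
    if len(p)<50: print(n,'few',len(p)); return
    A=np.c_[p[:,:2]-C,np.ones(len(p))]
    for _ in range(4):
        co=np.linalg.lstsq(A,p[:,2],rcond=None)[0]; e=abs(p[:,2]-A@co);k=e<max(1.5,3*np.median(e));p,A=p[k],A[k]
    print(n,len(p),'plane',co.round(4))
E
python3 - <<'E'
from h import *
rel((549,-192.4,88),252); plane('wrist','w13',88); plane('scene','s13',88)
E
```

```text
t 18.475 pos [ 548.5 -192.3   91.5] w 49.3 F [-0.7  0.5  0. ]
shift cm [ 0.05 -0.    0.35] rot [-0.001  0.001 -0.001]
wrist 16309 plane [-9.00000e-04 -8.00000e-04  8.71809e+01]
scene 446 plane [ 2.00000e-04 -6.00000e-03  8.71553e+01]
```

The outer lid was nudged and is now seated level: its top is at 87.2 mm, exactly the home value, so the inner lid is home too. I'll go deeper and grip.

Call:
{"name": "move_arm", "arguments": {"moves": [{"gripper": 0.25, "xyz": [0, 0, 0], "angular": [0, 0, 0]}, {"gripper": 0.25, "xyz": [0, 0, 0.2], "angular": [0, 0, 0]}, {"gripper": 0.25, "xyz": [0, 0, 0.4], "angular": [0, 0, 0]}, {"gripper": 0.25, "xyz": [0, 0, 0.4], "angular": [0, 0, 0]}, {"gripper": -0.1, "xyz": [0, 0, 0.4], "angular": [0, 0, 0]}, {"gripper": -1, "xyz": [0, 0, 0.4], "angular": [0, 0, 0]}, {"gripper": -1, "xyz": [0, 0, 0.4], "angular": [0, 0, 0]}, {"gripper": -1, "xyz": [0, 0, 0.4], "angular": [0, 0, 0]}, {"gripper": -1, "xyz": [0, 0, 0.4], "angular": [0, 0, 0]}]}}

```text
clock: 19.7
position: [548.7, -192.3, 87.7]
ee_rot: [0.988, -0.157, -0.0, -0.001]
contact_force: [-1.2, 1.4, 3.4]
gripper_width: 44.0
```

Run:
```python
from h import *
p=arm.read_state()['position']; rel(p+[0,0,90]); plane('wrist','w14',88); plane('scene','s14',88)
```

```text
t 19.7 pos [ 548.7 -192.3   87.7] w 44.0 F [-1.2  1.4  3.4]
shift cm [-0.   -0.01 -9.  ] rot [0. 0. 0.]
wrist 16762 plane [-4.0000e-04 -8.0000e-04  8.7164e+01]
scene 469 plane [-1.60000e-03 -1.80000e-03  8.71416e+01]
```

Call:
{"name": "move_arm", "arguments": {"moves": [{"gripper": -1, "xyz": [0, 0, -0.1], "angular": [0, 0, 0]}, {"gripper": -1, "xyz": [0, 0, -0.3], "angular": [0, 0, 0]}, {"gripper": -1, "xyz": [0, 0, -0.6], "angular": [0, 0, 0]}, {"gripper": -1, "xyz": [0, 0, -1.0], "angular": [0, 0, 0]}, {"gripper": -1, "xyz": [0, 0, -1.4], "angular": [0, 0, 0]}, {"gripper": -1, "xyz": [0, 0, -1.8], "angular": [0, 0, 0]}, {"gripper": -1, "xyz": [0, 0, -2.0], "angular": [0, 0, 0]}, {"gripper": -1, "xyz": [0, 0, -2.0], "angular": [0, 0, 0]}]}}

```text
clock: 20.8
position: [548.6, -192.3, 107.6]
ee_rot: [0.988, -0.157, -0.0, -0.001]
contact_force: [-0.1, -0.1, -1.8]
gripper_width: 44.0
```

Run:
```python
from h import *
p=arm.read_state()['position']; rel(p+[0,0,75]); plane('wrist','w15',107); plane('scene','s15',107)
```

```text
t 20.8 pos [ 548.6 -192.3  107.6] w 44.0 F [-0.1 -0.1 -1.8]
shift cm [-0.   -0.01 -7.5 ] rot [0. 0. 0.]
wrist 17549 plane [ 1.000000e-04 -1.300000e-03  1.069861e+02]
scene 466 plane [2.700000e-03 1.200000e-03 1.067044e+02]
```

Call:
{"name": "move_arm", "arguments": {"moves": [{"gripper": -1, "xyz": [0, 0, -0.3], "angular": [0, 0, 0]}, {"gripper": -1, "xyz": [0, 0, -0.9], "angular": [0, 0, 0]}, {"gripper": -1, "xyz": [0, 0, -1.8], "angular": [0, 0, 0]}, {"gripper": -1, "xyz": [0, 0, -2.9], "angular": [0, 0, 0]}, {"gripper": -1, "xyz": [0, 0, -4.1], "angular": [0, 0, 0]}, {"gripper": -1, "xyz": [0, 0, -5.3], "angular": [0, 0, 0]}, {"gripper": -1, "xyz": [0, 0, -6.5], "angular": [0, 0, 0]}, {"gripper": -1, "xyz": [0, 0, -7.4], "angular": [0, 0, 0]}, {"gripper": -1, "xyz": [0, 0, -7.9], "angular": [0, 0, 0]}, {"gripper": -1, "xyz": [0, 0, -8], "angular": [0, 0, 0]}]}}

```text
clock: 22.15
position: [548.5, -192.3, 187.5]
ee_rot: [0.988, -0.157, -0.0, -0.001]
contact_force: [-0.8, 0.3, -1.1]
gripper_width: 43.9
```

Call:
{"name": "move_arm", "arguments": {"moves": [{"gripper": -1, "xyz": [0, 0, 0], "angular": [0, 0, 0]}, {"gripper": -1, "xyz": [0, 0, 0], "angular": [0, 0, 0]}, {"gripper": -1, "xyz": [0, 0, 0], "angular": [0, 0, 0]}]}}

```text
clock: 22.52
position: [548.4, -192.3, 187.0]
ee_rot: [0.988, -0.157, -0.001, -0.001]
contact_force: [-0.8, -0.6, -1.4]
gripper_width: 44.0
```

Run:
```python
from h import *
p=arm.read_state()['position']; rel(p); plane('wrist','w16',187); plane('scene','s16',187)
im,d,c=load('s16'); P=cloud(d,c).reshape(-1,3); r=np.linalg.norm(P[:,:2]-[549,-193],axis=1)
f=P[(r<53)&(abs(P[:,2]-84)<5)]; A=np.c_[f[:,:2]-[549,-193],np.ones(len(f))]; print('flange',len(f),np.linalg.lstsq(A,f[:,2],rcond=None)[0] if len(f)>20 else 0)
s=P[(r<25)&(abs(P[:,2]-140)<3)]; print('strap',len(s),np.median(s,0) if len(s) else 0)
q=c['R']@[549,-193,120]+c['t']; q=(c['camera_matrix']@q)[:2]/q[2]; u,v=q.astype(int)
cv2.imwrite('pics/c16.png',cv2.resize(im[max(v-70,0):v+70,u-70:u+70],None,fx=4,fy=4,interpolation=cv2.INTER_CUBIC))
```

```text
t 22.525 pos [ 548.4 -192.3  187. ] w 44.0 F [-0.8 -0.6 -1.4]
shift cm [0. 0. 0.] rot [0. 0. 0.]
wrist 17917 plane [-9.000000e-04 -9.000000e-04  1.864083e+02]
scene 549 plane [ 1.500000e-03 -2.700000e-03  1.864169e+02]
flange 649 [-4.99215673e-03  6.05017449e-03  8.42374307e+01]
strap 0 0
```

View pics/c16.png

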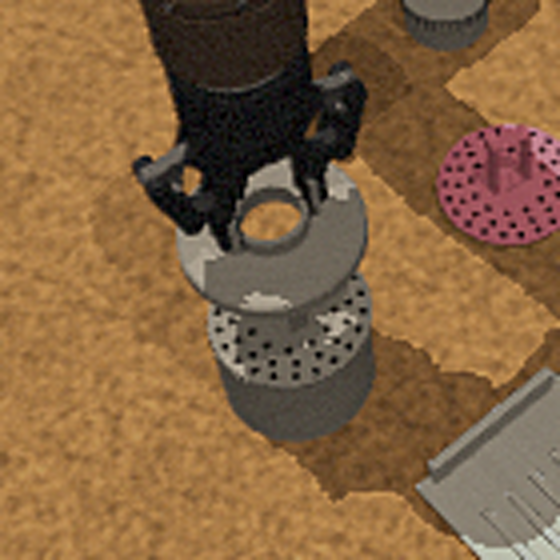

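The outer lid hangs level in the gripper at (273,235). The pierced inner lid sits flush on the tin at (290,340), with its flange at 84.2 mm (home is 84). Handing in.

```bash
python3 -c "
from h import *
print(arm.job_done())"
```

```text
the job is handed in; nothing more can be done
None
```

The job is done and handed in at about 22.6 s. Both lids came off the hook together by the strap and went onto the tin. I then let go of the strap and lifted the outer lid alone, straight up by its neck.

**Last checks**
- **Inner lid:** the flange top is at 84.2 mm (home is 84) and level within about 0.5°. I measured the strap top at about 140 mm (home) before lifting the outer lid; in the final view the strap was hidden.
- **Outer lid:** it is held at 44 mm jaw opening and level within about 0.2°. Its lower edge is at about 174 mm, 34 mm above the strap, and the wrist force reads only its weight (about 1.4 N).

**What did not go smoothly**
- **Pitch in the grip:** the lids pitched about 19° in the grip somewhere between leaving the hook and the first stop. I levelled them by tilting the tool before lowering.
- **Skirt on the rim:** on lowering, one side of the outer lid's skirt caught on the tin's rim. It came level when the fingers closed around the neck.
- **Force on the tin:** the push on the tin stayed under about 12 N in total.
- **Strap angle:** the strap hung about 25° off the rail's axes, although the description says parallel. I gripped it at the measured angle.
- **Not checked at the end:** I did not re-measure the tin's position or the things left hanging on the rail. No contact with the rail items was seen.

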